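Push a tray of dough under the sprung cover of its proofing station

ROBOT

A 6-joint arm with a two-finger parallel gripper is mounted at the origin on the work surface; the furniture and walls round the work are solid. World frame = base frame: x ahead of the robot, y to its left, z up, the work surface at z = 0. Lengths are in m, angles in rad, forces in N, time in s.
With the tool pointing down it reaches from about 0.225 to 0.875 m from the base axis. Payload 3.4 kg.
Tool frame: the origin (TCP) lies between the finger pads; the fingertips stand 11 mm ahead of it and the grasp point (between the pads) lies 8 mm behind it (tips_ahead is the distance from the TCP to the fingertips, in m); z points along the fingers, x is the direction in which the jaws open and shut, and the axes are right-handed (so a half turn about z gives the same grasp; the last joint's range is limited). The gripper opens to 85 mm and grips with 20 to 120 N. Pads are 22 mm wide; open, the fingers measure 114 mm over their backs; the gripper's body (76 mm by 85 mm) begins 54 mm behind the grasp point. The pads swing forward as they close: fully open they stand 13 mm farther back than shut.
Start: joints at [-1.325, 0.276, 1.505, -0, 1.361, -0.121], TCP at [0.206, -0.537, 0.242] pointing down, gripper open.
Joint ranges: [-2.89, 2.89], [-0.75, 2.08], [0.22, 2.7], [-1.18, 4.32], [0.11, 2.71], [-2.7, 2.7]. Speed limits (rad/s): [2.57, 2.57, 3.14, 3.14, 3.14, 3.14].

INTERFACE

Orientations are given as a unit quaternion [w, x, y, z].
In Python, from rig import get_state, get_image, sign_off, masks_of, tips_ahead gives the robot as it stands.
- The arm moves only by the tool play_rows, never from a script. Its argument "series" is a list of rows, each an object of numbers: "fingers": the closure, from -1 (fully open) to 1 (shut); "dx", "dy", "dz": the shift along the world's x, y, z in mm; "turn": the turn about the world's z in rad. A call has 1 to 20 rows; each row shifts and turns the pose as measured when the row begins; what a row does not reach is not made up. A row lasts 1/12 s, in which the tool goes at most 41.7 mm and 7.16 degrees, less where a joint would pass 70% of its speed; a pose out of reach is approached as far as the arm can. A call with a gripper value outside its range is refused whole. The fingers move at their own pace and stop on an object; "squeeze" is the grip in N (left out, the last holds). Time passes only in rows, so rows that do not move let the fingers close. It gives the time, the measured TCP pose, the force and the opening at its end, in the units of the state.
- get_state(): the state, without advancing time (a new reading comes with each control period).
- get_image(name): name is "side" or "top" or "wrist"; returns a dict with "pixels" (400x640x3 uint8, red, green, blue), "vfov" (degrees; the focal length in pixels is half the picture's height over the tangent of half this angle, whatever the lens; pixels are square), "cx", "cy" (the principal point, pixels), "rvec" (rotation vector, rad) and "tvec" (3), from world to camera coordinates, as OpenCV has them; the wrist camera has in their place "hand_eye" (4x4, takes a point from camera to tool coordinates, whose origin is the TCP and whose axes are the tool frame's). Camera axes: x right, y down, z forward; pixel columns grow to the right and rows downward; lengths in m; the calibration is good to about 2 mm. A picture is of the moment at which its call begins: read the wrist's pose just before it. There is no depth.
- sign_off(): hands the job in, once; it reports no verdict.
Trained networks look in a picture, given as the dict that the camera call returned (one of the last four; its "shot" number tells which), for a name from the list of things; names that differ only in an ending like _2 or _b are one class to them, and where a whole thing is asked for, a point or a joint stands for the part that bears it (a point fixed in the world has none). Each returns a list of dicts, best first, with "p" (0 to 1); they miss things now and then, are a little off and sometimes report something else, mostly with a low value. They report only what shows in the picture. A call takes as long as a camera call. They do not tell look-alikes from the thing itself.
- masks_of(picture, label): "region" (400x640 bool, what is visible of it) and "xy" ([column, row] in pixels, amid what is visible of it).
The state is a dict: "clock": time; "qpos": joint angles; "qd": joint speeds; "effort": joint torques, N m; "position": TCP position; "ee_rot": TCP orientation; "contact_force": force on the tool from outside, world axes, zero at the start; "moment": the same for the moment, N m; "width": finger opening in m.
Only numpy, scipy, OpenCV 4.12 (cv2) and the standard library are available. Lean on these libraries where they do the work, as an engineer would, in place of code of your own. Each camera call takes 0.05 s, during which the arm holds its last target. There are 200 camera calls.

TASK

Put the tray of dough under cover so that it does not skin over: press the station's thumb rail down with one fingertip to swing the sprung cover up, hold it up, clear of the tray, while the other finger pushes the tray along the lane until it is fully home against the end stop, and only then let go, so that the cover comes down flat on the tray's rim. Push the tray only; do not lift or tip it, do not touch the dough, and leave the scraper, shaker and bowl where they are.

Things in the scene. Friction and masses are not known exactly. Their poses are not given: they have to be found in the camera images.
- station: Proofing station of bent bare aluminium sheet, fixed to the worktop: a straight lane 248 x 116 mm. Origin: at worktop height under the middle of the cover's mouth; x along the lane, the way the tray is pushed; y towards the hinge wall. Floor top z = 4 mm, from x = -130 (open loading end) to +118 mm. Guide rails: inner faces y = -40.5 and +40.5, tops z = 14 mm. No wall on the -y side.
- hinge (a point): Point on the hinge axis of cover and thumb rail, at the mouth: x = 0, y = 54.5, z = 38.5 mm in the station's frame. The axis runs parallel to the station's x above the hinge wall (y = 53 to 56 mm, top z = 35 mm, as long as the lane). Cover and thumb rail are one stiff bent sheet that rocks on it like a seesaw: press the rail down and the cover rises.
- cover (a joint): Hinge angle of cover and rail, rad: 0 = down on its stop (lane empty; the cover slopes down across the mouth and blocks the tray), 0.22 = level, lying on a tray's rim, 0.52 = fully open. A spring shuts it; pressing the rail takes about 4 to 12 N. The cover (2 mm sheet) spans x = +3 to +110 mm of the station and reaches 104 mm from the axis towards -y; its free edge is at z = 75 mm at most.
- rail_edge (a point): On the outer edge of the thumb rail, 60 mm before the mouth (station x = -60 mm); moves with the cover. The rail is a 2 mm strip outside the hinge wall, from x = -128 to +116 mm, so a fingertip can slide along it; it ends 40 mm from the axis in a bead of 3 mm radius. It slopes down outwards by (0.15 + joint) rad: top at z = 39.5 - d tan(0.15 + joint) mm, d = level distance from the axis.
- end_stop (a point): Middle of the top edge of the end stop's face: x = +100, y = 0, z = 16 mm in the station's frame. A low bar across the lane; the tray is home when its leading end wall touches it, the tray's origin then being at station x = +50 mm and its rear end wall at x = 0.
- tray: White open food tray, 113 x 90 mm over the rim, 32 mm high, about 0.12 kg, loose. Origin: centre of its underside; its y axis is the long one and lies along the lane. Outer faces of the end walls: 50 mm from the origin along y; side walls 38 mm along x; the rim overhangs by 6 mm but is not solid to a finger. Starts on the lane floor between the guide rails, its leading end 4 to 16 mm before station x = 0.
- dough: Pale round portion of dough, 61 x 68 mm, 25 mm high, about 0.11 kg, lying loose in the tray; its top stays a few mm below the tray's rim. Origin: centre of its underside.
- dough_scraper: Dough scraper, steel blade with wooden grip, 100 x 145 x 24 mm, lying on the worktop beside the station; to be left alone. Origin: centre of its underside.
- salt_shaker: Glass salt shaker, 44 mm across, 90 mm high, standing on the worktop; to be left alone. Origin: centre of its underside.
- small_bowl: Small white bowl, 116 mm across, 52 mm high, on the worktop; to be left alone. Origin: centre of its underside.
Mind the look-alikes: they are no part of the job. What is shaped like the dough but brown or orange is not meant.

How it is judged:
By the outcome, as a careful person would: the job done as asked, in the order asked, and still so for the second after the job is handed in, with the robot touching nothing.
It also fails if it takes over 45 s, if anything falls off the work surface, if the arm or the gripper's body presses on something with over 40 N, if the wrist force passes 120 N, or if a joint passes its speed limit or range.

## Working session

There is one attempt and no reset: what is moved stays moved. The work goes in short steps, Python scripts to look and compute and a tool call to move; the robot and the scene stay as the last step left them, time stands still between calls to the robot, and variables do not carry over. Pictures are saved under pics/ and viewed, about 8 in all and at most 12, crops included, and the job is handed in when it is done.

Besides the shell and the picture viewer there is one more tool, called as name([rows], argument=value, ...), one row to a line, values as JSON. play_rows: Moves the arm, as the interface text tells. Its arguments: {"type":"object","properties":{"series":{"type":"array"},"squeeze":{"type":"number"}},"required":["series"]}

```bash
mkdir -p pics; ls; cat > h.py <<'E'
import numpy as np,cv2
from rig import *
def K(im):
    f=200/np.tan(np.radians(im['vfov'])/2); return np.array([[f,0,im['cx']],[0,f,im['cy']],[0,0,1]])
def Rt(im,st=None):
    if 'rvec' in im: return cv2.Rodrigues(np.array(im['rvec'],float))[0],np.array(im['tvec'],float).reshape(3)
    from scipy.spatial.transform import Rotation as Ro
    q=st['ee_rot'];T=np.eye(4);T[:3,:3]=Ro.from_quat([q[1],q[2],q[3],q[0]]).as_matrix();T[:3,3]=st['position']
    M=np.linalg.inv(T@np.array(im['hand_eye']));return M[:3,:3],M[:3,3]
def proj(im,P,st=None):
    R,t=Rt(im,st);c=(R@np.atleast_2d(P).T).T+t;p=(K(im)@c.T).T;return p[:,:2]/p[:,2:]
def ray(im,px,z,st=None):
    R,t=Rt(im,st);px=np.atleast_2d(px).astype(float)
    d=(R.T@np.linalg.inv(K(im))@np.c_[px,np.ones(len(px))].T).T;o=-R.T@t
    return o+d*((z-o[2])/d[:,2])[:,None]
def save(im,n,crop=None,s=1):
    a=im['pixels'][:,:,::-1]
    if crop: a=a[crop[1]:crop[3],crop[0]:crop[2]]
    cv2.imwrite('pics/'+n,cv2.resize(a,None,fx=s,fy=s,interpolation=cv2.INTER_CUBIC))
E
python3 - <<'E'
from h import *
st=get_state();print(st)
print(tips_ahead)
a=get_image('top');b=get_image('side')
save(a,'top0.png');save(b,'side0.png')
for im in (a,b):
    print({k:v for k,v in im.items() if k!='pixels'})
    for n in ['station','tray','dough','cover','rail_edge','dough_scraper','salt_shaker','small_bowl']:
        for m in masks_of(im,n)[:3]:
            r=m['region'];ys,xs=np.nonzero(r);print(n,round(m['p'],2),np.round(m['xy']),len(xs),xs.min(),xs.max(),ys.min(),ys.max())
E
```

```text
pics
{'clock': 0.0, 'qpos': array([-1.32505108e+00,  2.76586186e-01,  1.50618100e+00,  6.82404906e-06,
        1.36069269e+00, -1.20999196e-01]), 'qd': array([ 0.00064785,  0.00183627, -0.0007642 , -0.00035672, -0.00019467,
       -0.00200563]), 'effort': array([-1.13239326e-03, -4.16782522e+01, -2.45806611e+01, -7.50931281e-05,
        1.12210415e-02, -4.30417131e-06]), 'position': array([ 0.2060501 , -0.53624482,  0.24142565]), 'ee_rot': array([-6.20232274e-04,  8.24189224e-01, -5.66313739e-01, -6.97822652e-04]), 'contact_force': array([-0.40414378, -0.23172642,  0.57905783]), 'moment': array([-0.01082332, -0.03394172,  0.044616  ]), 'width': 0.08545954813570275}
0.011
{'vfov': 57.32027210435058, 'cx': 315.42423449072385, 'cy': 198.56342573412746, 'rvec': array([ 2.1617777 , -2.21918775,  0.11448184]), 'tvec': array([0.02760315, 0.61889396, 0.95330717]), 'shot': 1}
station 0.65 [252. 226.] 4082 213 317 175 260
station 0.59 [247. 228.] 3082 215 316 195 260
tray 0.63 [268. 197.] 622 256 300 183 222
dough 0.95 [324. 151.] 427 314 337 140 162
dough 0.82 [280. 202.] 429 269 292 191 212

[... 341 characters left out ...]
 54.166150902852195, 'cx': 320.39915980235764, 'cy': 196.55141260645044, 'rvec': array([ 0.05808688, -2.77985141,  1.42248436]), 'tvec': array([0.61464388, 0.06098938, 1.01668446]), 'shot': 2}
station 0.84 [342. 260.] 4363 291 387 206 300
tray 0.94 [319. 225.] 708 296 341 216 255
dough 0.88 [271. 204.] 346 258 282 197 213
dough 0.65 [317. 236.] 413 306 331 226 246
dough 0.65 [311. 196.] 299 302 324 190 206
cover 0.73 [344. 266.] 2871 309 386 207 291
rail_edge 0.72 [345. 260.] 3033 309 387 206 292
dough_scraper 0.76 [331. 166.] 752 319 352 150 178
salt_shaker 0.62 [341. 262.] 4254 291 387 206 300
salt_shaker 0.61 [268. 171.] 389 262 276 154 186
small_bowl 0.68 [239. 239.] 1560 215 264 218 256
```

```bash
python3 - <<'E'
import cv2
a=cv2.imread('pics/top0.png')[90:290,190:450];b=cv2.imread('pics/side0.png')[130:320,200:430]
a=cv2.resize(a,None,fx=3,fy=3,interpolation=2);b=cv2.resize(b,None,fx=3,fy=3,interpolation=2)
cv2.imwrite('pics/t.png',a);cv2.imwrite('pics/s.png',b)
E
```

```text
(no output)
```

View pics/t.png

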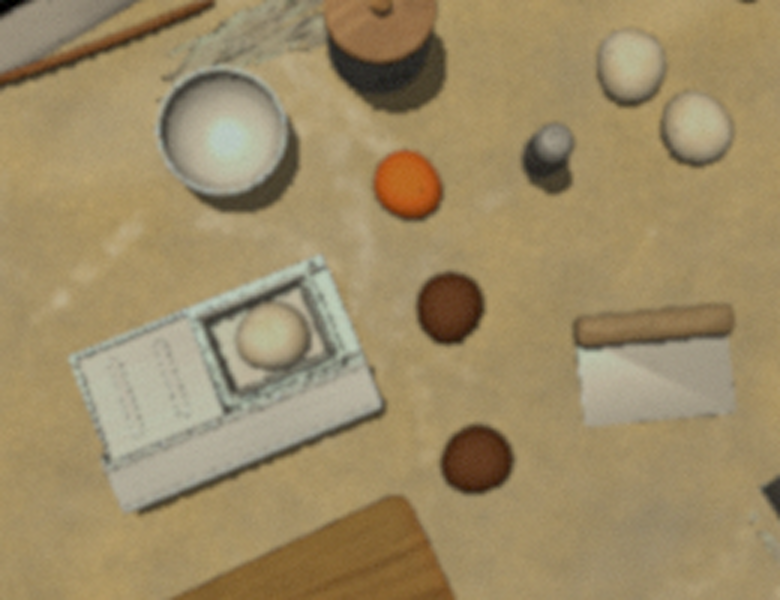

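View pics/s.png

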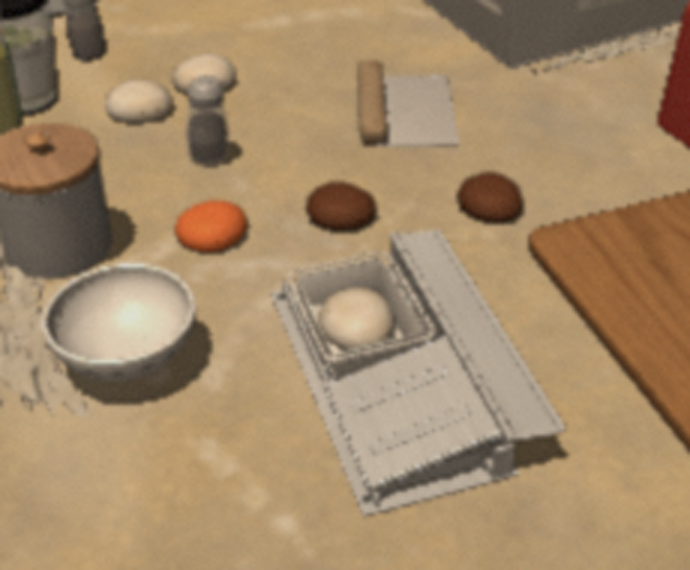

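The top crop shows the station at the lower left, with the tray at its right (loading) end (270,340), the rail along the bottom edge, and the cover on the left. The lane therefore runs right to left. Dough candidates are the pale one in the tray (270,335), the orange one (408,185), two brown ones (450,307 and 477,458) and two pale loose ones (630,65 and 697,128). The one in the tray is the right one. The side view agrees.

```bash
cat >> h.py <<'E'
def S2W(p,P):
    P=np.atleast_2d(P)/1000.;c,s=np.cos(p[2]),np.sin(p[2])
    return np.c_[p[0]+c*P[:,0]-s*P[:,1],p[1]+s*P[:,0]+c*P[:,1],P[:,2]]
E
python3 - <<'E'
from h import *
from scipy.optimize import least_squares
a=get_image('top');b=get_image('side');st=get_state()
rl=lambda x:[x,96,32]
T=[((135,512),rl(116)),((383,408),rl(-128)),((320,258),[-130,-59,4]),((72,357),[118,-59,4])]
S=[((563,430),rl(116)),((437,232),rl(-128)),((367,513),[118,-59,4]),((275,298),[-130,-59,4])]
pa=np.array([t[0] for t in T])/3+[190,90];pb=np.array([t[0] for t in S])/3+[200,130]
Pa=np.array([t[1] for t in T],float);Pb=np.array([t[1] for t in S],float)
def f(p): return np.r_[(proj(a,S2W(p,Pa))-pa).ravel(),(proj(b,S2W(p,Pb))-pb).ravel()]
best=None
for y0 in (0,1.5,3,-1.5):
    x0=np.r_[ray(a,pa,.02).mean(0)[:2],y0]
    r=least_squares(f,x0,loss='soft_l1')
    if best is None or r.cost<best.cost:best=r
p=best.x;print(p,best.cost,np.round(best.fun,1));np.save('p.npy',p)
for im,n in((a,'top'),(b,'side')):
    for lab,z in(('tray',.02),('dough',.02)):
        for m in masks_of(im,lab)[:3]:
            w=ray(im,m['xy'],z)[0];c,s=np.cos(p[2]),np.sin(p[2]);d=w[:2]-p[:2]
            print(n,lab,w[:2].round(3),'station',(np.array([c*d[0]+s*d[1],-s*d[0]+c*d[1]])*1000).round(1))
q=st['ee_rot'];from scipy.spatial.transform import Rotation as Ro
R=Ro.from_quat([q[1],q[2],q[3],q[0]]).as_matrix();print(R.round(3))
tx=np.arctan2(R[1,0],R[0,0]);d=p[2]+np.pi/2-tx
print('tool x yaw',tx,'turn to align',[(d+k*np.pi) for k in(-2,-1,0,1)],'TCP target',S2W(p,[-124,42,0]),'end',S2W(p,[-11,42,0]), 'xdir',np.cos(p[2]),np.sin(p[2]))
E
```

```text
[0.58872844 0.16014644 1.94381028] 13.644805716313595 [-3.   1.9  0.6  0.  -0.  -2.4 -1.9 -0.3  3.1 -0.8  1.4 -1.1 -0.8  0.1
 -2.3 -2.7]
top tray [0.617 0.144] station [-25.5 -20.3]
top dough [ 0.501 -0.078] station [-189.9  168.5]
top dough [ 0.631 -0.053] station [-214.2   38.7]
top dough [0.61  0.103] station [-61.1   1.4]
side tray [0.6   0.074] station [-84.5  20.7]
side tray [0.615 0.115] station [-51.5  -8.2]
side dough [ 0.752 -0.008] station [-216.2  -90.3]
side dough [0.619 0.116] station [-51.8 -12.4]
side dough [ 0.502 -0.055] station [-168.4  159.2]
[[ 0.359 -0.933  0.   ]
 [-0.933 -0.359 -0.   ]
 [ 0.     0.    -1.   ]]
tool x yaw -1.2040127522845 turn to align [np.float64(-1.5645659481238967), np.float64(1.5770267054658964), np.float64(4.7186193590556895), np.float64(7.860212012645483)] TCP target [[0.59480519 0.02936772 0.        ]] end [[0.55362531 0.13459707 0.        ]] xdir -0.3644237762396108 0.9312332206870962
```

play_rows([
  {"fingers":-0.6,"dx":20,"dy":32,"dz":5,"turn":0.079},
  {"fingers":-0.6,"dx":20,"dy":32,"dz":5,"turn":0.079},
  {"fingers":-0.6,"dx":20,"dy":32,"dz":5,"turn":0.079},
  {"fingers":-0.6,"dx":20,"dy":32,"dz":5,"turn":0.079},
  {"fingers":-0.6,"dx":20,"dy":32,"dz":5,"turn":0.079},
  {"fingers":-0.6,"dx":20,"dy":32,"dz":5,"turn":0.079},
  {"fingers":-0.6,"dx":20,"dy":32,"dz":5,"turn":0.079},
  {"fingers":-0.6,"dx":20,"dy":32,"dz":5,"turn":0.079},
  {"fingers":-0.6,"dx":20,"dy":32,"dz":5,"turn":0.079},
  {"fingers":-0.6,"dx":20,"dy":32,"dz":5,"turn":0.079},
  {"fingers":-0.6,"dx":20,"dy":32,"dz":5,"turn":0.079},
  {"fingers":-0.6,"dx":20,"dy":32,"dz":5,"turn":0.079},
  {"fingers":-0.6,"dx":20,"dy":32,"dz":5,"turn":0.079},
  {"fingers":-0.6,"dx":20,"dy":32,"dz":5,"turn":0.079},
  {"fingers":-0.6,"dx":20,"dy":32,"dz":5,"turn":0.079},
  {"fingers":-0.6,"dx":20,"dy":32,"dz":5,"turn":0.079},
  {"fingers":-0.6,"dx":20,"dy":32,"dz":5,"turn":0.079},
  {"fingers":-0.6,"dx":20,"dy":32,"dz":5,"turn":0.079},
  {"fingers":-0.6,"dx":20,"dy":32,"dz":5,"turn":0.079},
  {"fingers":-0.6,"dx":20,"dy":32,"dz":5,"turn":0.079},
])

```text
clock: 2.87
position: [0.6135, 0.1293, 0.3477]
ee_rot: [0.002, 0.976, 0.219, 0.006]
contact_force: [-0.0, 0.8, 0.0]
width: 0.0682
```

```bash
python3 - <<'E'
from h import *
import rig
st=get_state();im=get_image('wrist');print(st['position'],st['ee_rot'],st['width'],rig.tips_ahead,st['clock'],st['contact_force'])
np.savez('w.npz',**{k:v for k,v in im.items()},pos=st['position'],rot=st['ee_rot']);save(im,'w0.png')
print(im['hand_eye'])
E
```

```text
[0.61353461 0.12926077 0.34774823] [0.00202221 0.97569424 0.21905202 0.00573357] 0.06820003034775501 0.011 2.8667 [-0.01868632  0.75701336  0.02387966]
[[ 9.99999680e-01 -6.31062117e-04 -4.91123663e-04  7.50968722e-04]
 [ 7.45868195e-04  9.57529961e-01  2.88332825e-01 -7.40906703e-02]
 [ 2.88309699e-04 -2.88333099e-01  9.57530125e-01 -1.31186655e-01]
 [ 0.00000000e+00  0.00000000e+00  0.00000000e+00  1.00000000e+00]]
```

View pics/w0.png

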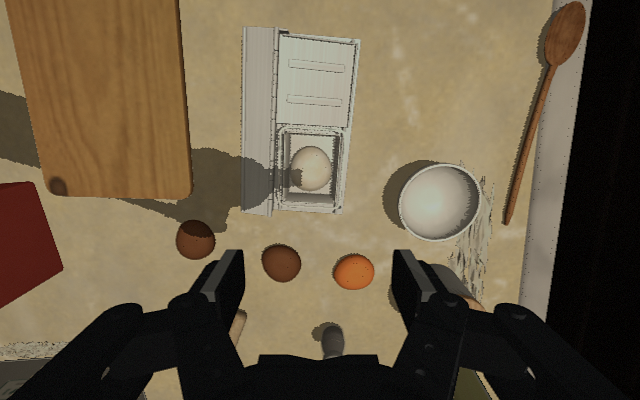

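The wrist view shows the rail strip at the left (columns 242–275), the cover above and the tray below it (278–345, rows 125–210), with the loading end at row 212.

```bash
python3 - <<'E'
import cv2
a=cv2.imread('pics/w0.png')[15:225,230:375];cv2.imwrite('pics/w0c.png',cv2.resize(a,None,fx=4,fy=4,interpolation=2)[:,:][::1][0:840])
E
python3 -c "
import cv2;a=cv2.imread('pics/w0c.png');print(a.shape)
b=cv2.imread('pics/w0.png')
u=cv2.resize(b[15:75,230:375],None,fx=5,fy=5,interpolation=2);v=cv2.resize(b[110:225,230:375],None,fx=5,fy=5,interpolation=2)
import numpy as np
cv2.imwrite('pics/w0d.png',np.hstack([cv2.resize(v,None,fx=.56*0+1,fy=1)]))
cv2.imwrite('pics/w0u.png',u)"
```

```text
(840, 580, 3)
```

View pics/w0d.png

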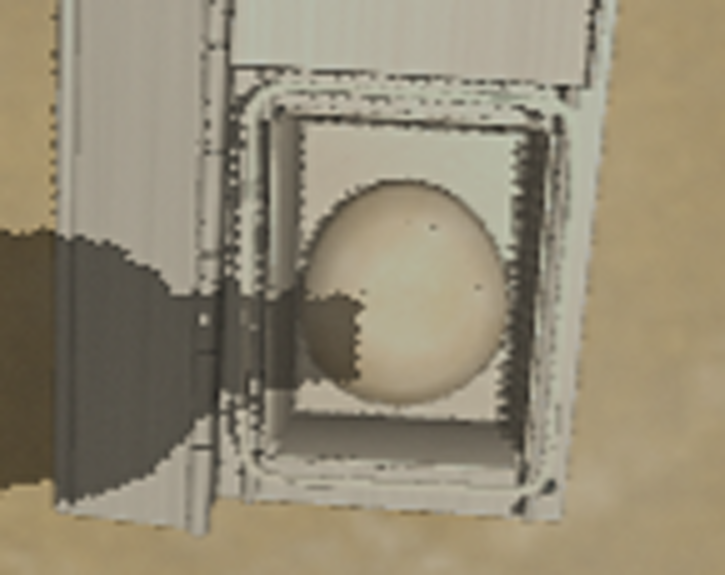

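View pics/w0u.png

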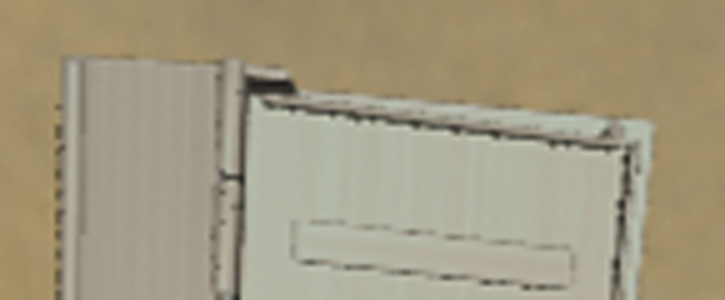

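The close crops show the rail's outer rear corner at (57,508), the floor's rear corner at (563,520), the cover's mouth corner at (583,85), and the tray rim spanning rows ~88 to 500. I'll refine the pose from these.

```bash
cat > fit.py <<'E'
from h import *
from scipy.optimize import least_squares
z=np.load('w.npz');im={k:z[k] for k in z.files};st=dict(position=z['pos'],ee_rot=z['rot'])
im={k:(v.item() if v.ndim==0 else v) for k,v in im.items()}
D=lambda x,y:(230+x/5,110+y/5);U=lambda x,y:(230+x/5,15+y/5)
def model(yf,yr): return np.array([[-128,yr,32],[-130,yf,4],[3,-47,17],[116,yr,32],[118,yf,4],[110,-47,17]],float)
px=np.array([D(57,508),D(563,520),D(583,85),U(65,58),U(652,122),U(628,150)])
def f(p): return np.r_[(proj(im,S2W(p,model(p[3],p[4])),st)-px).ravel(),(p[3]+58)/4,(p[4]-96)/2]
r=least_squares(f,np.r_[np.load('p.npy'),-58,96],x_scale=[.01,.01,.01,1,1]);p=r.x;print(p,np.round(r.fun,2));np.save('p2.npy',p)
tp=np.array([D(385,500),D(400,92),D(240,290),D(572,290)])
w=ray(im,tp,.034,st);c,s=np.cos(p[2]),np.sin(p[2]);d=w[:,:2]-p[:2]
print('rim rear/front/left/right station mm',(np.c_[d@[c,s],d@[-s,c]]*1000).round(1))
q=st['ee_rot'];from scipy.spatial.transform import Rotation as Ro
R=Ro.from_quat([q[1],q[2],q[3],q[0]]).as_matrix();tx=np.arctan2(R[1,0],R[0,0])
print('yaw err turn',p[2]+np.pi/2-tx-np.pi,'tilt',R[:,2])
d=np.array(st['position'][:2])-p[:2];print('TCP station',d@[c,s],d@[-s,c]);print('start',S2W(p,[-126,42,0]),'end',S2W(p,[-11,42,0]),c,s)
E
python3 fit.py
```

```text
[  0.5950238    0.16229682   1.93367412 -55.00335112  95.17162841] [-0.25  1.01 -0.35  0.61  0.25  0.68 -0.08 -0.28  0.53 -0.17 -0.15 -1.31
  0.75 -0.41]
rim rear/front/left/right station mm [[-1.162e+02  1.000e-01]
 [-5.000e-01  4.000e+00]
 [-5.770e+01  4.440e+01]
 [-5.070e+01 -4.760e+01]]
yaw err turn -0.07884935052653397 tilt [ 0.01207436 -0.00143421 -0.99992607]
TCP station -0.03745542985184876 -0.005578689336964218
start [[0.6004846  0.02959347 0.        ]] end [[0.5596635  0.13710458 0.        ]] -0.35496608610052355 0.9348791781393335
```

play_rows([
  {"fingers":-0.6,"dx":-3,"dy":-25,"dz":-10,"turn":-0.02},
  {"fingers":-0.6,"dx":-3,"dy":-25,"dz":-20,"turn":-0.02},
  {"fingers":-0.6,"dx":-3,"dy":-25,"dz":-25,"turn":-0.02},
  {"fingers":-0.6,"dx":-4,"dy":-25,"dz":-25,"turn":-0.02},
  {"fingers":-0.6,"dz":-30},
  {"fingers":-0.6,"dz":-30},
  {"fingers":-0.6,"dz":-30},
  {"fingers":-0.6,"dz":-30},
  {"fingers":-0.6,"dz":-20},
  {"fingers":-0.6,"dz":-15},
  {"fingers":-0.6},
  {"fingers":-0.6},
])

```text
invalid input at $.series[4]: expected keys fingers, dx, dy, dz, turn
```

```bash
cat > now.py <<'E'
from h import *
from scipy.spatial.transform import Rotation as Ro
st=get_state();p=np.load('p2.npy');c,s=np.cos(p[2]),np.sin(p[2])
q=st['ee_rot'];R=Ro.from_quat([q[1],q[2],q[3],q[0]]).as_matrix();tx=np.arctan2(R[1,0],R[0,0])
d=np.array(st['position'][:2])-p[:2];F=st['contact_force']
print('TCP station mm',(1000*np.array([d@[c,s],d@[-s,c]])).round(1),'tip z',round(1000*st['position'][2]-11,1),'turn err',p[2]+np.pi/2-tx-np.pi,'tilt',R[:2,2].round(4),'w',st['width'],'F st',(F[:2]@[c,s]).round(2),(F[:2]@[-s,c]).round(2),F[2].round(2),'t',st['clock'])
E
python3 now.py; python3 - <<'E'
from h import *
im=get_image('side');save(im,'s1.png',(250,150,430,310),4)
E
```

```text
TCP station mm [-32.4 -12.1] tip z 336.5 turn err -0.08661127718172201 tilt [0.0173 0.0067] w 0.06807216856770462 F st 1.48 -7.06 2.96 t 2.9167
```

View pics/s1.png

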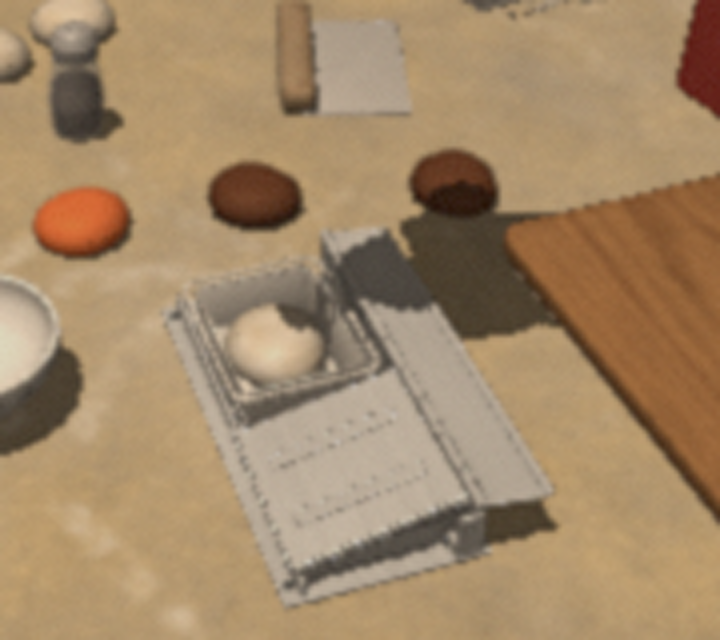

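The picture is unchanged because the move was refused: every row needs all the keys. I'm resending it.

play_rows([
  {"fingers":-0.6,"dx":-4,"dy":-26,"dz":-10,"turn":-0.02},
  {"fingers":-0.6,"dx":-4,"dy":-26,"dz":-20,"turn":-0.02},
  {"fingers":-0.6,"dx":-4,"dy":-26,"dz":-25,"turn":-0.02},
  {"fingers":-0.6,"dx":-5,"dy":-26,"dz":-25,"turn":-0.02},
  {"fingers":-0.6,"dx":0,"dy":0,"dz":-30,"turn":0},
  {"fingers":-0.6,"dx":0,"dy":0,"dz":-30,"turn":0},
  {"fingers":-0.6,"dx":0,"dy":0,"dz":-30,"turn":0},
  {"fingers":-0.6,"dx":0,"dy":0,"dz":-30,"turn":0},
  {"fingers":-0.6,"dx":0,"dy":0,"dz":-20,"turn":0},
  {"fingers":-0.6,"dx":0,"dy":0,"dz":-15,"turn":0},
  {"fingers":-0.6,"dx":0,"dy":0,"dz":0,"turn":0},
  {"fingers":-0.6,"dx":0,"dy":0,"dz":0,"turn":0},
])

```text
clock: 3.97
position: [0.5916, 0.0196, 0.1035]
ee_rot: [0.003, 0.984, 0.176, 0.007]
contact_force: [1.1, 1.1, 0.0]
width: 0.0682
```

```bash
python3 now.py
```

```text
TCP station mm [-132.2   53.9] tip z 92.5 turn err 0.008175242066230215 tilt [ 0.0158 -0.0041] w 0.06818407657837527 F st 0.61 -1.4 0.01 t 3.9667
```

play_rows([
  {"fingers":-0.6,"dx":5,"dy":5,"dz":-15,"turn":0},
  {"fingers":-0.6,"dx":4,"dy":5,"dz":-15,"turn":0.008},
  {"fingers":-0.6,"dx":0,"dy":0,"dz":-10,"turn":0},
  {"fingers":-0.6,"dx":0,"dy":0,"dz":0,"turn":0},
  {"fingers":-0.6,"dx":0,"dy":0,"dz":0,"turn":0},
  {"fingers":-0.6,"dx":0,"dy":0,"dz":0,"turn":0},
])

```text
clock: 4.47
position: [0.6043, 0.0274, 0.0696]
ee_rot: [0.005, 0.984, 0.179, 0.013]
contact_force: [0.0, 0.5, -0.7]
width: 0.0683
```

```bash
python3 now.py; python3 - <<'E'
from h import *
im=get_image('side');a=im['pixels'][130:310,240:420,::-1];st=get_state();w=get_image('wrist')
a=cv2.resize(a,(540,540),interpolation=2)[:,:400];b=cv2.resize(w['pixels'][:,:,::-1][0:400,150:446],(400,540),interpolation=2)
cv2.imwrite('pics/c2.png',np.hstack([a,b]))
E
```

```text
TCP station mm [-129.4   39.2] tip z 58.6 turn err 0.002484231599957809 tilt [ 0.0268 -0.0061] w 0.06833955145571939 F st 0.51 -0.21 -0.71 t 4.4667
```

View pics/c2.png

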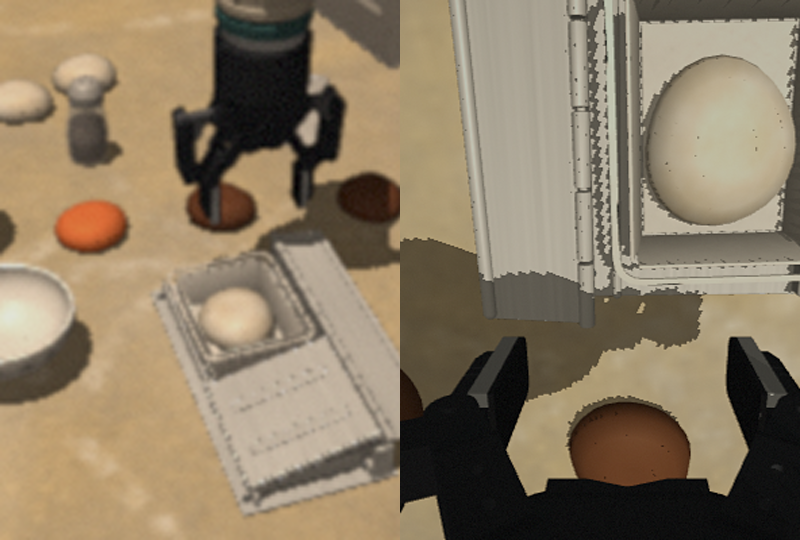

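Both fingers are open behind the tray's loading end and hanging clear. The rail's rear corner is at (487,317) and the tray's rear rim at about row 293 in the right panel. I'll check those against the fit.

```bash
python3 - <<'E'
from h import *
st=get_state();im=get_image('wrist');p=np.load('p2.npy');c,s=np.cos(p[2]),np.sin(p[2])
def ts(px,z):
    d=ray(im,px,z,st)[:,:2]-p[:2];return (np.c_[d@[c,s],d@[-s,c]]*1000).round(1)
P=lambda x,y:(150+(x-400)/1.351,y/1.35)
print('rail corner (exp -128,95)',ts(P(487,317),.032))
print('rail outer far',ts(P(455,0),.032), 'hinge end (exp -128,~54)',ts(P(587,327),.039))
print('tray rear rim',ts(P(700,291),.036),'rim left',ts(P(610,130),.036))
E
```

```text
rail corner (exp -128,95) [[-126.9   95. ]]
rail outer far [[-11.9  94.2]] hinge end (exp -128,~54) [[-128.7   53.4]]
tray rear rim [[-115.     8.1]] rim left [[-53.4  43.2]]
```

play_rows([
  {"fingers":-0.6,"dx":-3,"dy":2.4,"dz":0,"turn":0},
  {"fingers":-0.6,"dx":-3,"dy":2.4,"dz":0,"turn":0},
  {"fingers":-0.6,"dx":0,"dy":0,"dz":-8,"turn":0},
  {"fingers":-0.6,"dx":0,"dy":0,"dz":-7,"turn":0},
  {"fingers":-0.6,"dx":0,"dy":0,"dz":0,"turn":0},
  {"fingers":-0.6,"dx":0,"dy":0,"dz":0,"turn":0},
])

```text
clock: 5.12
position: [0.5979, 0.0328, 0.0549]
ee_rot: [0.006, 0.984, 0.179, 0.014]
contact_force: [-0.1, -0.9, 0.5]
width: 0.0685
```

```bash
python3 now.py
```

```text
TCP station mm [-122.1   43.3] tip z 43.9 turn err 0.002551615403723506 tilt [ 0.0297 -0.0062] w 0.06846178725277607 F st -0.76 0.41 0.48 t 5.1167
```

play_rows([
  {"fingers":-0.6,"dx":0,"dy":0,"dz":-4,"turn":0},
  {"fingers":-0.6,"dx":0,"dy":0,"dz":-4,"turn":0},
  {"fingers":-0.6,"dx":0,"dy":0,"dz":-3,"turn":0},
  {"fingers":-0.6,"dx":0,"dy":0,"dz":-2,"turn":0},
  {"fingers":-0.6,"dx":0,"dy":0,"dz":0,"turn":0},
])

```text
clock: 5.53
position: [0.5982, 0.0327, 0.0402]
ee_rot: [0.006, 0.984, 0.179, 0.014]
contact_force: [-0.7, 1.3, 5.1]
width: 0.0681
```

```bash
python3 now.py
```

```text
TCP station mm [-122.2   43.1] tip z 29.2 turn err 0.0025808178241994995 tilt [ 0.0293 -0.0062] w 0.06813330206980554 F st 1.5 0.23 5.12 t 5.5333
```

play_rows([
  {"fingers":-0.6,"dx":0,"dy":0,"dz":-3,"turn":0},
  {"fingers":-0.6,"dx":0,"dy":0,"dz":-3,"turn":0},
  {"fingers":-0.6,"dx":0,"dy":0,"dz":-1,"turn":0},
  {"fingers":-0.6,"dx":0,"dy":0,"dz":0,"turn":0},
])

```text
clock: 5.87
position: [0.599, 0.033, 0.036]
ee_rot: [0.006, 0.984, 0.179, 0.015]
contact_force: [-2.1, 1.1, 5.5]
width: 0.0684
```

```bash
python3 now.py; python3 - <<'E'
from h import *
im=get_image('side');a=im['pixels'][130:310,240:420,::-1];w=get_image('wrist')
a=cv2.resize(a,(540,540),interpolation=2)[:,:460];b=cv2.resize(w['pixels'][:,:,::-1][0:400,150:400],(338,540),interpolation=2)
cv2.imwrite('pics/c3.png',np.hstack([a,b]))
E
```

```text
TCP station mm [-122.3   42.1] tip z 25.0 turn err 0.0031227264301114666 tilt [ 0.0314 -0.0057] w 0.06844598131737357 F st 1.81 1.56 5.54 t 5.8667
```

View pics/c3.png

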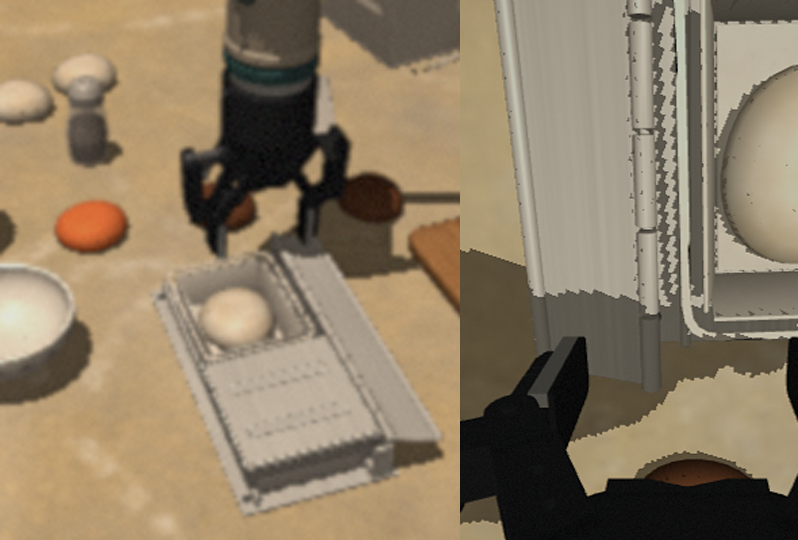

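The side picture shows the rail finger on the rail's rear end and the cover partly raised, with its free front corner near (250,467) in the crop. I'll work out the hinge angle from that.

```bash
python3 - <<'E'
from h import *
im=get_image('side');p=np.load('p2.npy')
q=lambda P:((proj(im,S2W(p,P))-[240,130])*3).round(0).tolist()
print('floor corner',q([118,-55,4]))
for j in(0,.22,.32,.42,.52):
    a=j-.22;r=.15+j
    print(j,'free front',q([110,54.5-104*np.cos(a),38.5+104*np.sin(a)]),'free mouth',q([3,54.5-104*np.cos(a),38.5+104*np.sin(a)]),'rail front outer',q([116,54.5+40*np.cos(r),39.5-40*np.sin(r)]))
save(im,'c4.png',(290,190,400,310),6)
E
```

```text
floor corner [[239.0, 514.0]]
0 free front [[246.0, 490.0]] free mouth [[201.0, 384.0]] rail front outer [[440.0, 430.0]]
0.22 free front [[243.0, 469.0]] free mouth [[197.0, 363.0]] rail front outer [[436.0, 439.0]]
0.32 free front [[244.0, 458.0]] free mouth [[197.0, 352.0]] rail front outer [[434.0, 443.0]]
0.42 free front [[246.0, 447.0]] free mouth [[199.0, 342.0]] rail front outer [[431.0, 447.0]]
0.52 free front [[250.0, 435.0]] free mouth [[202.0, 331.0]] rail front outer [[427.0, 451.0]]
```

View pics/c4.png

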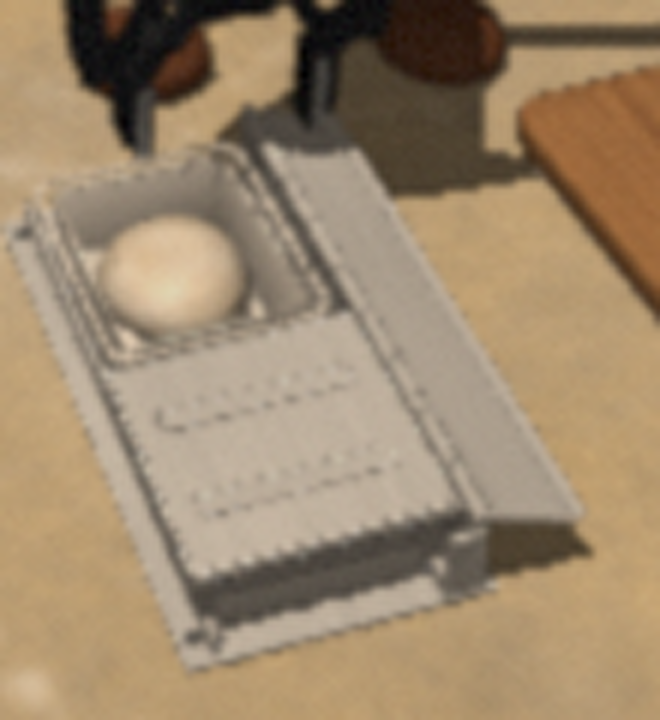

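The free front corner is at about (247,470), which gives joint ≈ 0.21, so the cover is level but not yet clear. I'll press further and track that corner numerically.

```bash
cat > ang.py <<'E'
from h import *
import os
im=get_image('side');g=cv2.cvtColor(im['pixels'],cv2.COLOR_RGB2GRAY)
if not os.path.exists('base.npy'): np.save('base.npy',g)
else:
    b=np.load('base.npy')
    for n,(x,y) in dict(front=(322,285),edge=(312,260),rail=(385,276),slot=(335,270)).items():
        t=b[y-6:y+7,x-6:x+7];m=cv2.matchTemplate(g[y-22:y+12,x-12:x+13],t,cv2.TM_CCOEFF_NORMED)
        _,v,_,l=cv2.minMaxLoc(m);print(n,'shift',l[0]-6,l[1]-16,round(v,2))
E
python3 ang.py
```

play_rows([
  {"fingers":-0.6,"dx":0,"dy":0,"dz":-3,"turn":0},
  {"fingers":-0.6,"dx":0,"dy":0,"dz":-3,"turn":0},
  {"fingers":-0.6,"dx":0,"dy":0,"dz":-2,"turn":0},
  {"fingers":-0.6,"dx":0,"dy":0,"dz":0,"turn":0},
])

```text
clock: 6.4
position: [0.6003, 0.0335, 0.0327]
ee_rot: [0.006, 0.984, 0.178, 0.017]
contact_force: [-2.8, -1.3, 4.7]
width: 0.0682
```

```bash
python3 now.py; python3 ang.py
```

```text
TCP station mm [-122.2   40.8] tip z 21.7 turn err 0.003808419647254091 tilt [ 0.0357 -0.005 ] w 0.06817614405280324 F st -0.19 3.04 4.73 t 6.4
front shift 1 -5 0.93
edge shift 5 5 0.81
rail shift -2 1 0.97
slot shift -4 -3 0.64
```

play_rows([
  {"fingers":-0.6,"dx":-1.5,"dy":-0.5,"dz":-3,"turn":0},
  {"fingers":-0.6,"dx":-1.5,"dy":-0.5,"dz":-2.5,"turn":0},
  {"fingers":-0.6,"dx":-0.5,"dy":0,"dz":-1,"turn":0},
])

```text
clock: 6.7
position: [0.5999, 0.033, 0.0309]
ee_rot: [0.006, 0.984, 0.178, 0.021]
contact_force: [-2.4, -0.4, 7.1]
width: 0.068
```

```bash
python3 now.py; python3 ang.py
```

```text
TCP station mm [-122.6   41.4] tip z 19.9 turn err 0.004375894505313838 tilt [ 0.0437 -0.0044] w 0.0680406100001714 F st 0.44 2.38 7.07 t 6.7
front shift 1 -7 0.94
edge shift 6 5 0.82
rail shift -3 1 0.96
slot shift -2 -5 0.59
```

play_rows([
  {"fingers":-0.6,"dx":-1,"dy":-0.5,"dz":-3,"turn":0},
  {"fingers":-0.6,"dx":-1,"dy":0,"dz":-2,"turn":-0.004},
])

```text
clock: 6.92
position: [0.6, 0.0326, 0.0292]
ee_rot: [0.007, 0.984, 0.176, 0.024]
contact_force: [-1.2, -0.7, 9.5]
width: 0.0685
```

```bash
python3 now.py; python3 ang.py
```

```text
TCP station mm [-123.    41.4] tip z 18.2 turn err 0.0085222214161913 tilt [ 0.0492 -0.0045] w 0.06852639347318233 F st -0.23 1.34 9.5 t 6.9167
front shift 2 -9 0.94
edge shift 6 1 0.84
rail shift -3 2 0.94
slot shift -2 -6 0.49
```

Joint ≈ 0.46, so the cover is clear. Now the push.

play_rows([
  {"fingers":-0.6,"dx":-4.3,"dy":11.2,"dz":-1,"turn":0},
  {"fingers":-0.6,"dx":-4.3,"dy":11.2,"dz":-1,"turn":0},
])

```text
clock: 7.13
position: [0.5934, 0.0499, 0.0296]
ee_rot: [0.011, 0.984, 0.177, 0.025]
contact_force: [-1.8, -7.2, 6.2]
width: 0.0683
```

```bash
python3 now.py; python3 ang.py
```

```text
TCP station mm [-104.6   41.4] tip z 18.6 turn err 0.005563487695994684 tilt [ 0.0534 -0.0131] w 0.06833105760115227 F st -6.07 4.27 6.16 t 7.1333
front shift 2 -9 0.94
edge shift 6 2 0.86
rail shift -4 1 0.94
slot shift -1 -7 0.54
```

play_rows([
  {"fingers":-0.6,"dx":-4.3,"dy":11.2,"dz":-1.2,"turn":0},
  {"fingers":-0.6,"dx":-4.3,"dy":11.2,"dz":-1.2,"turn":0},
  {"fingers":-0.6,"dx":-4.3,"dy":11.2,"dz":-1.2,"turn":0},
])

```text
clock: 7.43
position: [0.5822, 0.0775, 0.0296]
ee_rot: [0.018, 0.983, 0.181, 0.026]
contact_force: [-1.0, -9.6, 7.7]
width: 0.0684
```

```bash
python3 now.py; python3 ang.py
```

```text
TCP station mm [-74.7  42.1] tip z 18.6 turn err -0.0019498853476411782 tilt [ 0.0587 -0.0262] w 0.06844512408425145 F st -8.62 4.32 7.69 t 7.4333
front shift 1 -9 0.94
edge shift -1 -13 0.64
rail shift -4 1 0.95
slot shift -1 -6 0.54
```

play_rows([
  {"fingers":-0.6,"dx":-4.3,"dy":11.2,"dz":-1.2,"turn":0},
  {"fingers":-0.6,"dx":-4.3,"dy":11.2,"dz":-1.2,"turn":0},
  {"fingers":-0.6,"dx":-4.3,"dy":11.2,"dz":-1.2,"turn":0},
  {"fingers":-0.6,"dx":-4.3,"dy":11.2,"dz":-1.2,"turn":0},
])

```text
clock: 7.82
position: [0.5671, 0.1145, 0.0296]
ee_rot: [0.027, 0.982, 0.185, 0.028]
contact_force: [0.4, -8.7, 6.6]
width: 0.0679
```

```bash
python3 now.py; python3 ang.py
```

```text
TCP station mm [-34.7  43.1] tip z 18.6 turn err -0.011452218122680602 tilt [ 0.0652 -0.0433] w 0.06792640042181364 F st -8.25 2.72 6.55 t 7.8167
front shift 1 -8 0.8
edge shift 6 4 0.83
rail shift -3 1 0.96
slot shift 6 -6 0.5
```

play_rows([
  {"fingers":-0.6,"dx":-3.5,"dy":11.2,"dz":-1.2,"turn":0},
  {"fingers":-0.6,"dx":-2,"dy":6.5,"dz":-1.2,"turn":0},
])

```text
clock: 8.03
position: [0.5615, 0.1297, 0.0294]
ee_rot: [0.031, 0.981, 0.188, 0.028]
contact_force: [-1.3, -8.9, 7.7]
width: 0.0682
```

```bash
python3 now.py; python3 ang.py
```

```text
TCP station mm [-18.6  43. ] tip z 18.4 turn err -0.01675913278067931 tilt [ 0.0666 -0.0506] w 0.06823234410920412 F st -7.91 4.38 7.66 t 8.0333
front shift 1 -9 0.85
edge shift 6 3 0.88
rail shift -3 2 0.95
slot shift -3 -5 0.49
```

play_rows([
  {"fingers":-0.6,"dx":-2,"dy":5,"dz":-1.2,"turn":0},
  {"fingers":-0.6,"dx":-1.5,"dy":4,"dz":-1.2,"turn":0},
])

```text
clock: 8.25
position: [0.5591, 0.1347, 0.0295]
ee_rot: [0.036, 0.981, 0.19, 0.029]
contact_force: [-0.6, -8.1, 7.9]
width: 0.0684
```

```bash
python3 now.py; python3 ang.py
```

```text
TCP station mm [-13.   43.4] tip z 18.5 turn err -0.02235801703906004 tilt [ 0.0696 -0.0591] w 0.06841167668461444 F st -7.39 3.45 7.9 t 8.25
front shift 1 -8 0.9
edge shift 6 3 0.85
rail shift -3 1 0.95
slot shift 0 -5 0.51
```

play_rows([
  {"fingers":-0.6,"dx":-2,"dy":5,"dz":-1.2,"turn":0.005},
  {"fingers":-0.6,"dx":-1.5,"dy":4,"dz":-1.2,"turn":0.005},
])

```text
clock: 8.47
position: [0.5581, 0.1375, 0.0297]
ee_rot: [0.042, 0.979, 0.197, 0.03]
contact_force: [3.8, -19.2, 3.8]
width: 0.0682
```

```bash
python3 now.py
```

```text
TCP station mm [-10.1  43.4] tip z 18.7 turn err -0.03710987311265068 tilt [ 0.0752 -0.0698] w 0.06816217757977722 F st -19.28 3.31 3.79 t 8.4667
```

play_rows([
  {"fingers":-0.6,"dx":-1.5,"dy":4,"dz":-1.5,"turn":0.01},
  {"fingers":-0.6,"dx":-1,"dy":3,"dz":-1.2,"turn":0.01},
])

```text
clock: 8.63
position: [0.5587, 0.1365, 0.0299]
ee_rot: [0.048, 0.977, 0.208, 0.032]
contact_force: [0.9, -10.1, 6.5]
width: 0.0684
```

```bash
python3 now.py; python3 ang.py;python3 - <<'E'
from h import *
im=get_image('side');a=cv2.resize(im['pixels'][130:310,240:420,::-1],(600,600),interpolation=2);cv2.imwrite('pics/c5.png',a)
E
```

```text
TCP station mm [-11.2  43.1] tip z 18.9 turn err -0.05822388539962242 tilt [ 0.0818 -0.0811] w 0.06836794884427502 F st -9.78 2.79 6.51 t 8.6333
front shift 1 -8 0.91
edge shift 6 3 0.79
rail shift -3 1 0.96
slot shift -2 -5 0.54
```

View pics/c5.png

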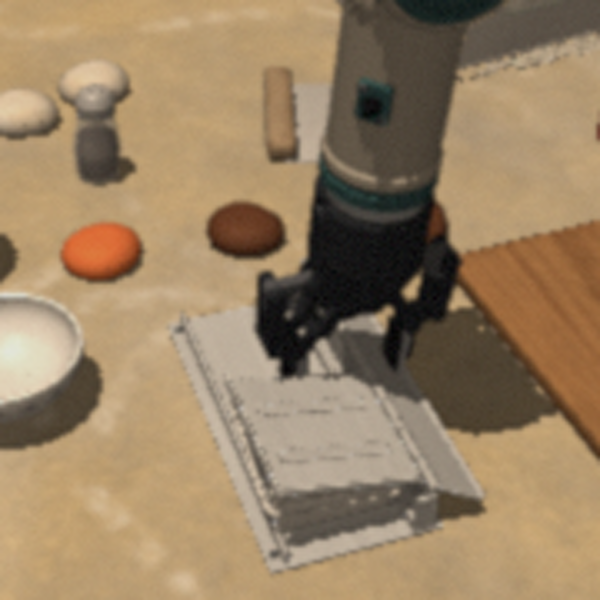

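The picture shows the tray wholly under the raised cover, with nothing else disturbed. I'll give one more firm push to confirm it stalls at the same place.

play_rows([
  {"fingers":-0.6,"dx":-3,"dy":8,"dz":-1.5,"turn":-0.03},
])

```text
clock: 8.82
position: [0.5581, 0.1378, 0.03]
ee_rot: [0.054, 0.979, 0.194, 0.031]
contact_force: [7.4, -33.9, 5.2]
width: 0.0687
```

```bash
python3 now.py
```

```text
TCP station mm [-9.7 43.2] tip z 19.0 turn err -0.030593568397016657 tilt [ 0.0828 -0.0944] w 0.06867226186153978 F st -34.31 5.12 5.17 t 8.8167
```

play_rows([
  {"fingers":-0.6,"dx":-3,"dy":8,"dz":-1.5,"turn":-0.03},
])

```text
clock: 8.9
position: [0.5574, 0.1385, 0.0301]
ee_rot: [0.061, 0.981, 0.18, 0.031]
contact_force: [4.8, -27.6, 4.4]
width: 0.0684
```

```bash
python3 now.py; python3 ang.py
```

```text
TCP station mm [-8.9 43.6] tip z 19.1 turn err -0.0017921798622602125 tilt [ 0.083  -0.1092] w 0.06837795709688922 F st -27.53 5.28 4.35 t 8.9
front shift 1 -8 0.92
edge shift 4 -2 0.82
rail shift -3 1 0.95
slot shift -3 -5 0.55
```

It stalled at 34 N with no further travel, so the tray is home. Now I'll back off along the rail and then release gently.

play_rows([
  {"fingers":-0.6,"dx":2.1,"dy":-5.6,"dz":-0.8,"turn":0},
  {"fingers":-0.6,"dx":2.1,"dy":-5.6,"dz":-0.8,"turn":0},
  {"fingers":-0.6,"dx":0,"dy":0,"dz":2,"turn":0},
  {"fingers":-0.6,"dx":0,"dy":0,"dz":3,"turn":0},
  {"fingers":-0.6,"dx":0,"dy":0,"dz":3,"turn":0},
  {"fingers":-0.6,"dx":0,"dy":0,"dz":3,"turn":0},
  {"fingers":-0.6,"dx":0,"dy":0,"dz":4,"turn":0},
  {"fingers":-0.6,"dx":0,"dy":0,"dz":5,"turn":0},
])

```text
clock: 9.62
position: [0.5599, 0.1252, 0.0505]
ee_rot: [0.062, 0.982, 0.178, 0.029]
contact_force: [-0.4, -1.3, 0.1]
width: 0.0684
```

```bash
python3 now.py; python3 ang.py
```

```text
TCP station mm [-22.2  46. ] tip z 39.5 turn err 0.0025874270544710143 tilt [ 0.0785 -0.1116] w 0.06839735572638446 F st -1.09 0.81 0.14 t 9.6167
front shift 0 -1 0.98
edge shift 0 -1 0.94
rail shift 0 0 0.97
slot shift -6 1 0.8
```

play_rows([
  {"fingers":-0.6,"dx":0,"dy":0,"dz":10,"turn":0},
  {"fingers":-0.6,"dx":0,"dy":0,"dz":20,"turn":0},
  {"fingers":-0.6,"dx":0,"dy":0,"dz":25,"turn":0},
  {"fingers":-0.6,"dx":3,"dy":-15,"dz":25,"turn":0},
  {"fingers":-0.6,"dx":3,"dy":-25,"dz":25,"turn":0},
  {"fingers":-0.6,"dx":3,"dy":-25,"dz":25,"turn":0},
  {"fingers":-0.6,"dx":3,"dy":-25,"dz":25,"turn":0},
  {"fingers":-0.6,"dx":0,"dy":-20,"dz":10,"turn":0},
  {"fingers":-0.6,"dx":0,"dy":0,"dz":0,"turn":0},
  {"fingers":-0.6,"dx":0,"dy":0,"dz":0,"turn":0},
  {"fingers":-0.6,"dx":0,"dy":0,"dz":0,"turn":0},
])

```text
clock: 10.58
position: [0.5725, 0.0139, 0.2324]
ee_rot: [0.063, 0.981, 0.18, 0.034]
contact_force: [0.4, 0.7, 0.6]
width: 0.068
```

```bash
python3 now.py; python3 ang.py;python3 - <<'E'
from h import *
im=get_image('side');w=get_image('wrist')
a=cv2.resize(im['pixels'][170:310,270:400,::-1],(500,538),interpolation=2)
cv2.imwrite('pics/c6.png',np.hstack([a[:,:380],cv2.resize(w['pixels'][0:400,170:470,::-1],(404,538))]))
E
```

```text
TCP station mm [-130.7   73.8] tip z 221.4 turn err -0.0038914076780036666 tilt [ 0.09  -0.111] w 0.06800720520963478 F st 0.5 -0.65 0.61 t 10.5833
front shift 0 -1 0.98
edge shift 0 -1 0.95
rail shift 0 0 0.97
slot shift 1 -1 0.81
```

View pics/c6.png

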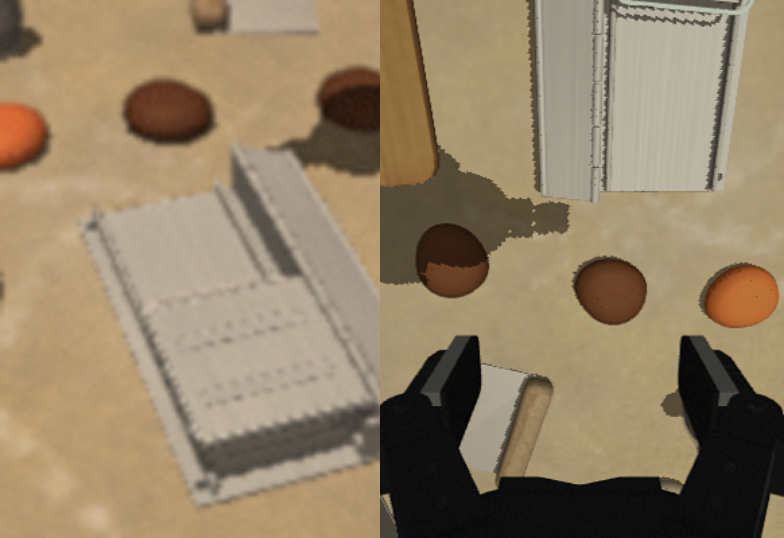

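The cover lies level and its corner has not moved since release. The lane is empty, and the tray's rear rim shows at the mouth in the wrist view (680,14). One number to check: that rim should be at x ≈ -6.

```bash
python3 - <<'E'
from h import *
st=get_state();im=get_image('wrist');p=np.load('p2.npy');c,s=np.cos(p[2]),np.sin(p[2])
f=lambda px,z:((ray(im,px,z,st)[:,:2]-p[:2])@np.array([[c,-s],[s,c]])*1000).round(1)
P=lambda x,y:(170+(x-380)/1.347,y/1.345)
print('rim',f(P(640,10),.036),f(P(680,14),.036),f(P(725,14),.036),'floor rear corner exp -130,-55',f(P(722,190),.004))
E
```

```text
rim [[-4.7 27.7]] [[-6.7  2.2]] [[ -6.4 -26.6]] floor rear corner exp -130,-55 [[-128.2  -52.9]]
```

Its rear rim measures x ≈ -6, which is what a home tray should give. I'm handing in.

```bash
python3 -c "
from rig import sign_off;print(sign_off())"
```

```text
the job is handed in; nothing more can be done
None
```

The tray is home against the end stop, the cover is down level on its rim, and I have handed the job in at about 10.6 s. One fingertip held the rail down, with the cover at a joint angle of about 0.46 rad. The other finger pushed the tray along the lane. I then backed off about 12 mm with the rail still pressed before letting go.

Last checks:
- **Tray home:** two firm pushes met 34 N and then 28 N and moved the tool under 1 mm between them. The tray's rear rim then measured about -6 mm in the station frame, where a home tray should be.
- **Cover flat:** its free corner measured about 0.22 rad (level), and it did not move after the fingers left.
- **Other things:** I saw no change in the scraper, shaker or bowl, but I judged that only by eye. The final pictures do not show all of them fully.
- **Robot:** the arm stands clear with a contact reading under 1 N.

Two things went differently than planned. The fingertips were about 6 mm higher than the nominal `tips_ahead` at this opening, so I set the cover angle from the side camera instead. The tool also drifted about 0.14 rad out of vertical during the push, with no effect that I could see.

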